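# Set the film-drive timing pulley to its pointer

## Robot

A 6-joint arm with a two-finger parallel gripper is mounted at the origin on the work surface. World frame = base frame: x ahead of the robot, y to its left, z up, the work surface at z = 0. Lengths are in m, angles in degrees, forces in N, time in s.
With the tool pointing down it reaches from about 0.4 to 0.825 m from the base axis. Payload 7 kg.
Tool frame: the origin (TCP) lies between the finger pads; the fingertips stand 11 mm ahead of it and the grasp point (between the pads) lies 8 mm behind it; z points along the fingers, y is the direction in which the jaws open and shut (so a half turn about z gives the same grasp; the last joint's range is limited). The gripper opens to 88 mm and grips with 3 to 60 N. Pads are 19 mm wide; open, the fingers measure 130 mm over their backs; the gripper's body (78 mm by 193 mm) begins 47 mm behind the grasp point.
Start: joints at [-57.061, 20.546, 0.682, 0, -70.136, -16.507], TCP at [0.191, -0.647, 0.238] pointing down, gripper open.
Joint ranges: [-176.03, 176.03], [-82.01, 121.73], [-58.28, 71.71], [-173.87, 95.51], [-174.79, -0.11], [-173.66, 173.66]. Speed limits (degrees/s): [136.94, 136.94, 172.46, 180, 180, 180].

## Interface

Orientations are given as [roll, pitch, yaw] about the fixed x, y, z axes, in that order (R = Rz(yaw) Ry(pitch) Rx(roll)).
In Python, from plant import r gives the robot as it stands.
- The arm moves only by the shell command python3 -m inch 'ROWS' [OPENING] [FORCE]. ROWS is JSON, a list of rows, each an object of numbers: "x", "y", "z": the shift along the tool's x, y, z as a fraction of full scale; "yaw": the turn about the tool's z as a fraction of full scale. In form: [{"x": .., "y": .., "z": .., "yaw": ..}, ...]. A call has 1 to 5 rows; each row shifts and turns the pose as measured when the row begins, along the tool's axes as they then stand; what a row does not reach is not made up. Full scale, the value 1, is 0.025 m for a shift and 4 degrees for a turn. A row lasts 1/12 s, in which the tool goes at most 41.7 mm and 7.16 degrees, less where a joint would pass 70% of its speed; a pose out of reach is approached as far as the arm can. A call with a number of a shift or a turn outside -1 to 1 is refused whole. A call with a gripper value outside its range is refused whole. OPENING is the opening, from -1 (shut) to 1 (fully open), set as the call begins (- or left out, the last holds). The fingers move at their own pace and stop on an object; FORCE is the grip in N (left out, the last holds). Time passes only in rows, so rows that do not move let the fingers close. It gives the time, the measured TCP pose, the force and the opening at its end, in the units of the state.
- r.get_state(): the state, without advancing time (a new reading comes with each control period).
- r.capture(name): name is "scene" or "top" or "wrist"; returns (picture, depth): 480x640x3 uint8, red, green, blue; 480x640 float32, m along the optical axis (not along the pixel's ray), 0 where there is no reading.
- r.camera_info(name): a dict with "mtx" (3x3 intrinsics, pixels), "k1" (the pictures are not rectified: a ray, as slopes to the right and down, at radius r is drawn at 1 + k1 r^2 times it, then the intrinsics apply), "pose" (4x4, takes a point from camera to world coordinates). Camera axes: x right, y down, z forward; pixel columns grow to the right and rows downward; lengths in m; the calibration is good to about 2 mm. A picture is of the moment at which its call begins: read the wrist's pose just before it. camera_info takes no time and is no camera call; for the wrist camera it gives the pose at the moment of the call.
- r.close_job(): hands the job in, once; it reports no verdict.
The state is a dict: "time_s": time; "joints": joint angles; "qd": joint speeds; "joint_torque": joint torques, N m; "tcp_pos": TCP position; "eef_rot": TCP orientation; "contact_force": force on the tool from outside, world axes, zero at the start; "moment": the same for the moment, N m; "gripper_width": finger opening in m.
Only numpy, scipy, OpenCV 4.12 (cv2) and the standard library are available. Lean on these libraries where they do the work, as an engineer would, in place of code of your own. Each camera call takes 0.05 s, during which the arm holds its last target. There are 200 camera calls.

## Task

Two small wheel stands are on the microfilm repair bench. Turn the toothed timing pulley by its rim until the black engraved line on its top points at the fixed pointer on its own stand, then let go. Leave the smooth wheel on the other stand turned as it is.

Things in the scene. Friction and masses are not known exactly. Their poses are not given: they have to be found in the camera images.
- timing_stand: Fixed stand of the toothed pulley: grey steel plate 130 (x) x 110 (y) x 10 mm, origin at its underside's centre, on the bench below the pulley's upright axis; z up, +x from the axis to the pointer. The pulley is an aluminium disc, 20 teeth, 60 mm over the teeth, underside 34 mm and flat top 58 mm above the bench. Below it is a bearing 40 mm wide. The rim is free all round except at the pointer.
- pointer_tip (a point): Point of the fixed pointer on the toothed pulley's stand, 33 mm out from the axis along the stand's +x and 55 mm above the bench, aiming at the axis. It is a bright steel arm 10 mm wide (52 to 58 mm above the bench) on a dark post 14 x 16 mm, 56 mm high, that stands 45 to 59 mm out from the axis.
- timing_pulley (a joint): Angle of the toothed pulley about its upright axis, rad: 0 when the black engraved line on its top (4 mm wide, 8 to 27 mm out from the centre, a 7 mm dot at its outer end) points at the pointer; grows anticlockwise seen from above. Starts between -1.3 and -0.5. Turns against light friction (0.04 N m) and stays where it is left.
- plain_wheel_mark (a point): Dot at the outer end of the engraved line on the smooth wheel, 23.5 mm from its axis, 58 mm above the bench. This wheel is not to be turned. Its stand, pointer and sizes are like the other's, but the rim is smooth, without teeth. Either stand may be the left or the right one, their axes 260 mm or more apart.
Things that resemble listed ones, but are neither listed nor needed, are in the scene too. Leave any green or purple look-alike of the timing_stand alone.

How it is judged (in metres and radians):
At the end, for the whole second after the job is handed in: The engraved line of the toothed pulley points at its pointer within 10 degrees and the pulley is at rest; the smooth wheel is turned as it was at the start (its mark within 6 mm) (value of joint timing_pulley between -0.175 and 0.175 rad and velocity of joint timing_pulley between -0.05 and 0.05 rad/s and distance of plain_wheel_mark from where it was at the start of the episode below 0.006 m); the robot touches nothing.
It fails at once if the smooth wheel is turned (its mark moves more than 6 mm) (distance of plain_wheel_mark from where it was at the start of the episode above 0.006 m).
It also fails if it takes over 32 s, if anything falls off the work surface, if the arm or the gripper's body presses on something with over 40 N, if the wrist force passes 120 N, or if a joint passes its speed limit or range.

## Working session

There is one attempt and no reset: what is moved stays moved. The work goes in short steps, Python scripts to look and compute and a shell command to move; the robot and the scene stay as the last step left them, time stands still between calls to the robot, and variables do not carry over. Pictures are saved under pics/ and viewed, about 8 in all and at most 12, crops included, and the job is handed in when it is done.

```bash
ls; mkdir -p pics; cat > h.py <<'E'
import numpy as np, cv2
from plant import r
def ray(ci,u,v):
    K=np.array(ci["mtx"]);T=np.array(ci["pose"]);k=ci["k1"]
    p=np.linalg.solve(K,[u,v,1.])[:2]
    p=cv2.undistortPoints(np.array([[[u,v]]],float),K,np.array([k,0,0,0.]))[0,0]
    return T[:3,3],T[:3,:3]@np.array([p[0],p[1],1.])
def atz(ci,u,v,z):
    o,d=ray(ci,u,v);return o+d*(z-o[2])/d[2]
def atd(ci,u,v,D):
    o,d=ray(ci,u,v);return o+d*D
def proj(ci,P):
    T=np.linalg.inv(np.array(ci["pose"]));K=np.array(ci["mtx"])
    return cv2.projectPoints(np.array(P,float).reshape(-1,3),cv2.Rodrigues(T[:3,:3])[0],T[:3,3],K,np.array([ci["k1"],0,0,0.]))[0][:,0]
E
python3 - <<'E'
from h import *
print(r.get_state())
for n in ["top","scene"]:
    ci=r.camera_info(n);im,d=r.capture(n);np.savez(f"pics/{n}.npz",d=d,im=im)
    cv2.imwrite(f"pics/{n}0.png",im[:,:,::-1]);print(n,ci)
E
```

```text
pics
{'time_s': 0.0, 'joints': array([-5.70629529e+01,  2.05902155e+01,  6.34044307e-01, -2.19603052e-02,
       -7.01360257e+01, -1.65087156e+01]), 'qd': array([-0.10018372, -0.0793063 ,  0.04137465,  0.01460006,  0.00222655,
       -0.01600972]), 'joint_torque': array([-6.73203385e-05, -5.82708943e+01,  2.93057066e+01,  6.99751899e+00,
        6.88341490e-03, -2.40185618e-04]), 'tcp_pos': array([ 0.19077148, -0.64698366,  0.23663271]), 'eef_rot': array([ 1.79905737e+02, -6.40840613e-03, -1.63579142e+02]), 'contact_force': array([ 0.89332447, -0.33400803,  0.04423183]), 'moment': array([-0.03603217,  0.0100674 , -0.00960285]), 'gripper_width': 0.08769201295345681}
top {'mtx': array([[479.21738009,   0.        , 321.26720028],
       [  0.        , 479.21738009, 245.45922329],
       [  0.        ,   0.        ,   1.        ]]), 'k1': -0.03633658078321783, 'pose': array([[-0.02129837, -0.99506677,  0.09689429,  0.39246478],
       [-0.99974998,  0.02185769,  0.00471464, -0.02130269],
       [-0.00680927, -0.09676965, -0.99528351,  0.87130387],
       [ 0.        ,  0.        ,  0.        ,  1.        ]])}
scene {'mtx': array([[599.17336944,   0.        , 319.95944595],
       [  0.        , 599.17336944, 231.8054015 ],
       [  0.        ,   0.        ,   1.        ]]), 'k1': 0.051462557520295854, 'pose': array([[-0.88266323,  0.32202261, -0.34235516,  0.83698256],
       [ 0.46996013,  0.59451993, -0.65244427,  0.70811961],
       [-0.00656484, -0.73678184, -0.67609867,  0.81814258],
       [ 0.        ,  0.        ,  0.        ,  1.        ]])}
```

View pics/top0.png

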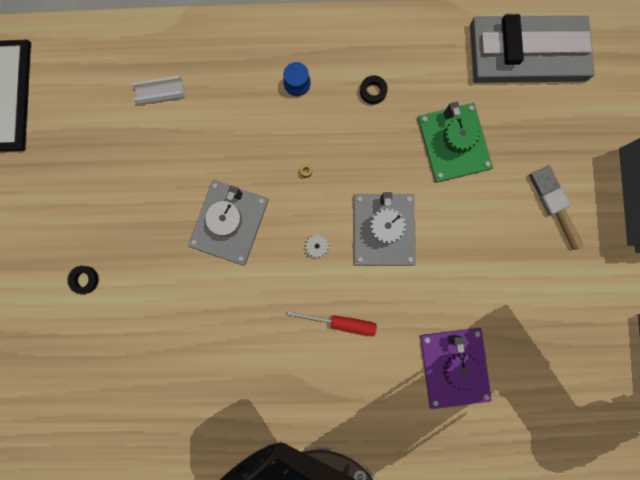

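View pics/scene0.png

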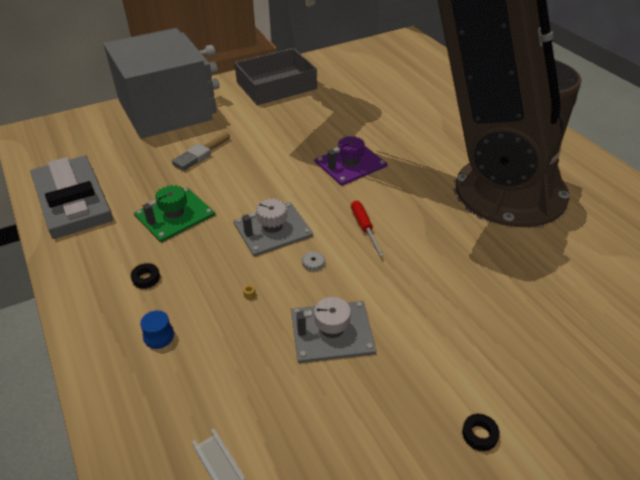

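The top view shows the toothed pulley on a grey stand, with its axis near (388,225), the pointer near (387,203) and the line pointing up-right to about (400,216). The smooth wheel is at (222,218). In the scene view the pulley is near (271,210).

```bash
python3 - <<'E'
from h import *
t=np.load("pics/top.npz");s=np.load("pics/scene.npz")
a=cv2.resize(t["im"][185:275,345:425],(400,450),interpolation=cv2.INTER_CUBIC)
b=cv2.resize(s["im"][185:260,225:315],(400,333),interpolation=cv2.INTER_CUBIC)
c=np.zeros((450,800,3),np.uint8);c[:,:400]=a;c[:333,400:]=b
cv2.imwrite("pics/crop1.png",c[:,:,::-1])
ci=r.camera_info("top")
for u,v,z in [(388,225,.058),(387,203,.056),(400,216,.058),(356,195,.01),(413,195,.01),(414,264,.01),(355,264,.01),(222,218,.058)]:
    D=t["d"][v,u];print(u,v,atz(ci,u,v,z).round(4),D,atd(ci,u,v,D).round(4))
E
```

```text
388 225 [ 0.5043 -0.1324  0.058 ] 0.8152116 [ 0.5037 -0.1318  0.0625]
387 203 [ 0.5429 -0.1323  0.056 ] 0.82314193 [ 0.5425 -0.132   0.0583]
400 216 [ 0.5194 -0.1536  0.058 ] 0.82074755 [ 0.5194 -0.1535  0.0584]
356 195 [ 0.5674 -0.0826  0.01  ] 0.87233126 [ 0.5671 -0.0824  0.0115]
413 195 [ 0.5652 -0.1866  0.01  ] 0.87161815 [ 0.5648 -0.1863  0.0116]
414 264 [ 0.4391 -0.1833  0.01  ] 0.85968196 [ 0.4391 -0.1831  0.0113]
355 264 [ 0.4415 -0.0772  0.01  ] 0.86244166 [ 0.4415 -0.0772  0.0093]
222 218 [0.5228 0.1523 0.058 ] 0.8232587 [0.5229 0.1523 0.0577]
```

View pics/crop1.png

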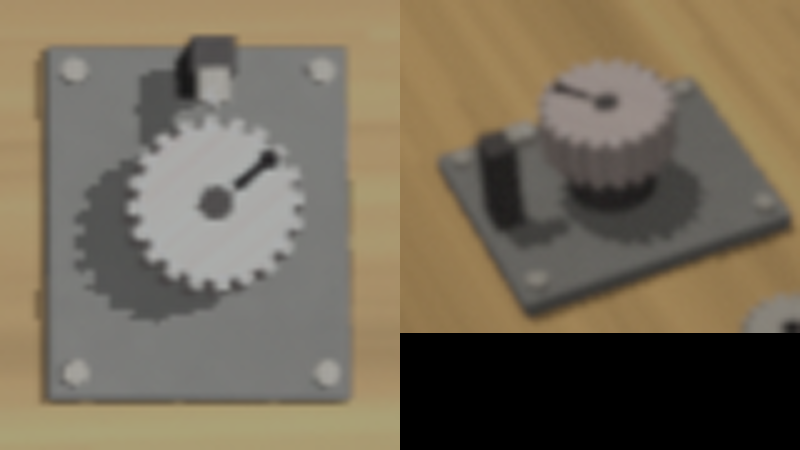

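Numbers so far:
- **Axis:** about (0.503, -0.132). The corner mean agrees.
- **Heights:** the pulley top is at 0.058, from depth and height.
- **Stand and line:** the stand yaw is about -1°, and the line sits about -50° from the pointer.

I'll go above the pulley, then turn the jaws so that the grip sweeps from about 65° to 115° from the pointer.

```bash
python3 -m inch '[{"x":-1,"y":0.9,"z":0,"yaw":0},{"x":-1,"y":0.9,"z":0,"yaw":0},{"x":-1,"y":0.9,"z":0,"yaw":0},{"x":-1,"y":0.9,"z":0,"yaw":0},{"x":-1,"y":0.9,"z":0,"yaw":0}]' 1 20
python3 -m inch '[{"x":-1,"y":0.9,"z":0,"yaw":0},{"x":-1,"y":0.9,"z":0,"yaw":0},{"x":-1,"y":0.9,"z":0,"yaw":0},{"x":-1,"y":0.9,"z":0,"yaw":0},{"x":-1,"y":0.9,"z":0,"yaw":0}]'
```

```text
time_s: 0.52
tcp_pos: [0.2773, -0.5024, 0.2316]
eef_rot: [179.5, -0.2, -164.1]
contact_force: [0.9, -0.6, 0.5]
gripper_width: 0.0879
time_s: 0.93
tcp_pos: [0.3684, -0.3517, 0.2305]
eef_rot: [179.4, -0.3, -164.2]
contact_force: [2.1, -0.2, 0.7]
gripper_width: 0.0874
```

```bash
python3 -m inch '[{"x":-1,"y":0.9,"z":0,"yaw":0},{"x":-1,"y":0.9,"z":0,"yaw":0},{"x":-1,"y":0.9,"z":0,"yaw":0},{"x":-1,"y":0.9,"z":0,"yaw":0},{"x":-1,"y":0.9,"z":0,"yaw":0}]'
python3 -m inch '[{"x":-1,"y":0.9,"z":0.5,"yaw":0},{"x":-0.8,"y":0.7,"z":0.5,"yaw":0},{"x":0,"y":0,"z":0,"yaw":1},{"x":0,"y":0,"z":0,"yaw":1},{"x":0,"y":0,"z":0,"yaw":1}]'
python3 -m inch '[{"x":0,"y":0,"z":0.5,"yaw":1},{"x":0,"y":0,"z":0.5,"yaw":1},{"x":0,"y":0,"z":0,"yaw":1},{"x":0,"y":0,"z":0,"yaw":1},{"x":0,"y":0,"z":0,"yaw":1}]'
python3 -m inch '[{"x":0,"y":0,"z":0,"yaw":1},{"x":0,"y":0,"z":0,"yaw":1},{"x":0,"y":0,"z":0,"yaw":0},{"x":0,"y":0,"z":0,"yaw":0}]'
python3 - <<'E'
from h import *
s=r.get_state();print(s["tcp_pos"],s["eef_rot"],s["joints"])
ci=r.camera_info("wrist");im,d=r.capture("wrist");cv2.imwrite("pics/w1.png",im[:,:,::-1])
c=np.array([.503,-.1324]);np.savez("pics/w1.npz",d=d,im=im,pose=ci["pose"])
print(proj(ci,[[.503,-.1324,.058],[.536,-.133,.055]]))
E
```

```text
time_s: 1.35
tcp_pos: [0.4598, -0.2009, 0.2307]
eef_rot: [179.3, -0.3, -164.2]
contact_force: [0.5, -1.1, 0.1]
gripper_width: 0.0877
time_s: 1.77
tcp_pos: [0.4961, -0.1403, 0.2041]
eef_rot: [179.4, -0.4, -176.0]
contact_force: [0.8, 0.4, 0.6]
gripper_width: 0.0874
time_s: 2.18
tcp_pos: [0.4949, -0.1386, 0.1762]
eef_rot: [179.6, -0.8, 163.0]
contact_force: [-0.2, -0.2, 0.3]
gripper_width: 0.0878
time_s: 2.52
tcp_pos: [0.4936, -0.1385, 0.1746]
eef_rot: [179.8, -1.1, 154.5]
contact_force: [0.4, 0.5, 0.0]
gripper_width: 0.0875
[ 0.49364175 -0.13846538  0.174618  ] [179.80421479  -1.05788517 154.51310054] [   5.74609181    8.8953337   -23.6196683    -0.84155583  -58.29083724
 -120.78743003]
[[327.40532136 251.14696034]
 [347.18369552 292.70579438]]
```

View pics/w1.png

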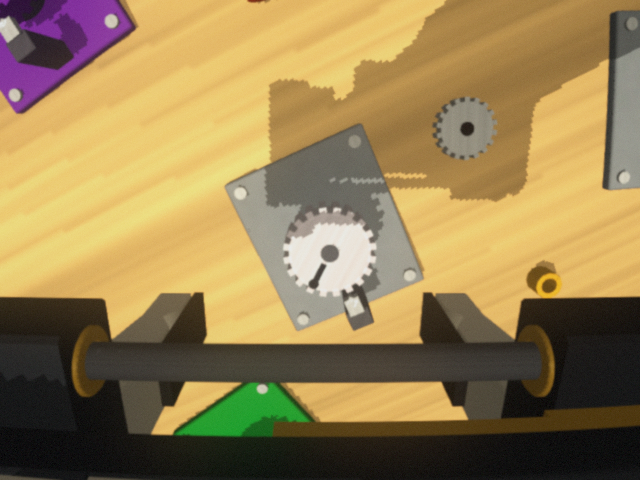

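The wrist view shows the pulley axis at about (330,253), the dot at (315,284) and the pointer tip at about (350,294). Predicted axis was (327,251), so the two views agree to about 1–2 mm.

```bash
python3 - <<'E'
from h import *
s=r.get_state();ci=r.camera_info("wrist")
c=atz(ci,329.5,253,.058);dt=atz(ci,315,284,.058);p=atz(ci,351,295,.058)
a=lambda q:np.degrees(np.arctan2(*(q-c)[1::-1]))
print(c,dt,p,a(dt),a(p),np.linalg.norm(dt-c),np.linalg.norm(p-c))
# two-view height
o1,d1=ray(ci,329.5,253);o2,d2=ray(r.camera_info("top"),388,225.6)
k=np.linalg.lstsq(np.c_[d1,-d2],o2-o1,rcond=None)[0];print("tri",o1+k[0]*d1,o2+k[1]*d2)
from scipy.spatial.transform import Rotation as R
print(R.from_euler("xyz",s["eef_rot"],degrees=True).inv().apply(np.array([*(((c[:2]+[.5032,-.1324])/2)),.043])-s["tcp_pos"])/.025)
E
```

```text
[ 0.50469798 -0.13170377  0.058     ] [ 0.51995028 -0.14930782  0.058     ] [ 0.53735385 -0.13108941  0.058     ] -49.09405754726417 1.077785285616233 0.023292391848675213 0.032661649164564176
tri [ 0.50192387 -0.13083617  0.06738745] [ 0.50199586 -0.13109581  0.06743272]
[-0.35673841  0.39067264  5.26114905]
```

Triangulated height is 67 mm on a short baseline, while depth reads 58 mm and matches the text, so I'm using 58. The required turn is about +50° (world), which is negative tool yaw. Descending.

```bash
python3 -m inch '[{"x":-0.35,"y":0.4,"z":0.5,"yaw":0},{"x":0,"y":0,"z":1,"yaw":0},{"x":0,"y":0,"z":1,"yaw":0},{"x":0,"y":0,"z":1,"yaw":0},{"x":0,"y":0,"z":0,"yaw":0}]'

```

```text
time_s: 2.98
tcp_pos: [0.5072, -0.1321, 0.0866]
eef_rot: [179.6, -0.7, 155.1]
contact_force: [-0.8, -0.1, -0.7]
gripper_width: 0.0878
```

```bash
python3 -m inch '[{"x":0.1,"y":-0.05,"z":0.7,"yaw":0},{"x":0,"y":0,"z":0.7,"yaw":0},{"x":0,"y":0,"z":0.3,"yaw":0},{"x":0,"y":0,"z":0,"yaw":0}]'

```

```text
time_s: 3.32
tcp_pos: [0.5055, -0.1321, 0.0454]
eef_rot: [179.7, -0.6, 155.5]
contact_force: [-0.5, 0.1, 0.4]
gripper_width: 0.0875
```

Clear of contact at grasp height, so I'll close with moderate force.

```bash
python3 -m inch '[{"x":0.05,"y":0,"z":0.1,"yaw":0},{"x":0,"y":0,"z":0,"yaw":0},{"x":0,"y":0,"z":0,"yaw":0},{"x":0,"y":0,"z":0,"yaw":0},{"x":0,"y":0,"z":0,"yaw":0}]' -1 15
python3 -m inch '[{"x":0,"y":0,"z":0,"yaw":0},{"x":0,"y":0,"z":0,"yaw":0},{"x":0,"y":0,"z":0,"yaw":0}]'
```

```text
time_s: 3.73
tcp_pos: [0.5065, -0.1318, 0.0471]
eef_rot: [179.6, -0.4, 155.7]
contact_force: [-5.9, -19.9, -7.3]
gripper_width: 0.0602
time_s: 3.98
tcp_pos: [0.5064, -0.1321, 0.0471]
eef_rot: [179.6, -0.4, 155.6]
contact_force: [0.6, -0.7, -5.5]
gripper_width: 0.0594
```

Gripped at 59.5 mm, which matches the 60 mm pulley. Turning now.

```bash
python3 -m inch '[{"x":0,"y":0,"z":0,"yaw":-0.8},{"x":0,"y":0,"z":0,"yaw":-0.8},{"x":0,"y":0,"z":0,"yaw":-0.8},{"x":0,"y":0,"z":0,"yaw":-0.8},{"x":0,"y":0,"z":0,"yaw":-0.8}]'

```

```text
time_s: 4.4
tcp_pos: [0.5065, -0.1316, 0.0471]
eef_rot: [179.4, -0.2, 172.2]
contact_force: [0.8, -0.6, -5.1]
gripper_width: 0.0596
```

```bash
python3 -m inch '[{"x":0,"y":0,"z":0,"yaw":-0.9},{"x":0,"y":0,"z":0,"yaw":-0.9},{"x":0,"y":0,"z":0,"yaw":-0.9},{"x":0,"y":0,"z":0,"yaw":-0.9},{"x":0,"y":0,"z":0,"yaw":-0.9}]'
python3 -m inch '[{"x":0,"y":0,"z":0,"yaw":-0.9},{"x":0,"y":0,"z":0,"yaw":-0.9},{"x":0,"y":0,"z":0,"yaw":-0.8},{"x":0,"y":0,"z":0,"yaw":0}]'
python3 - <<'E'
from h import *
print(r.get_state()["eef_rot"])
c=[]
for n in ["wrist","top"]:
    im,d=r.capture(n)
    if n=="top": im=cv2.resize(im[185:275,345:425],None,fx=5,fy=5,interpolation=cv2.INTER_CUBIC)
    else: im=im[100:430,170:550]
    c.append(cv2.copyMakeBorder(im,0,450-im.shape[0],0,400-im.shape[1],cv2.BORDER_CONSTANT))
cv2.imwrite("pics/c2.png",np.hstack(c)[:,:,::-1])
E
```

```text
time_s: 4.82
tcp_pos: [0.5065, -0.1309, 0.0472]
eef_rot: [179.3, -0.0, -168.9]
contact_force: [0.4, -0.0, -3.8]
gripper_width: 0.0597
time_s: 5.15
tcp_pos: [0.5064, -0.1304, 0.0472]
eef_rot: [179.3, 0.0, -157.7]
contact_force: [1.3, -1.1, -4.8]
gripper_width: 0.0597
[ 1.79334835e+02  4.75200347e-02 -1.57743159e+02]
```

View pics/c2.png

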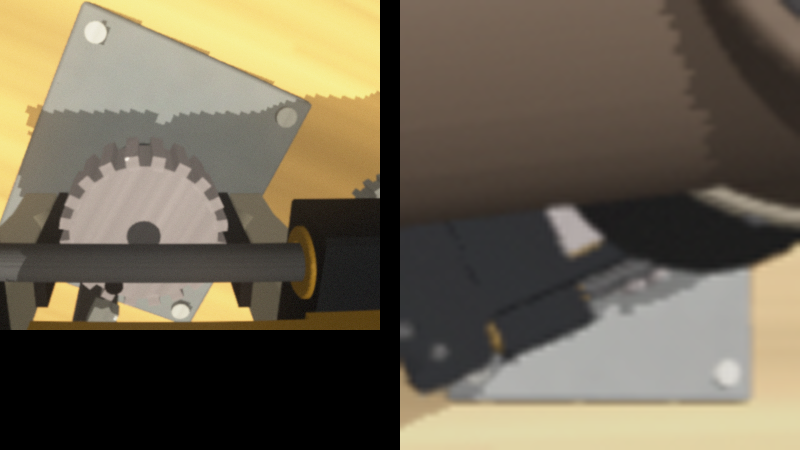

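The wrist crop shows the dot at (114,287) near the pointer at about (100,305), with the axis at (144,235). It has turned 46.7° and needs about 3° more. After that I'll open the jaws and lift.

```bash
python3 -m inch '[{"x":0,"y":0,"z":0,"yaw":-0.75},{"x":0,"y":0,"z":0,"yaw":0},{"x":0,"y":0,"z":0,"yaw":0}]'
python3 -m inch '[{"x":0,"y":0,"z":0,"yaw":0},{"x":0,"y":0,"z":0,"yaw":0},{"x":0,"y":0,"z":0,"yaw":0},{"x":0,"y":0,"z":0,"yaw":0},{"x":0,"y":0,"z":0,"yaw":0}]' 1

```

```text
time_s: 5.5
tcp_pos: [0.5064, -0.1303, 0.0471]
eef_rot: [179.3, 0.1, -155.3]
contact_force: [0.1, -0.9, -4.7]
gripper_width: 0.0596
time_s: 5.92
tcp_pos: [0.5073, -0.1302, 0.0485]
eef_rot: [179.4, 0.2, -155.6]
contact_force: [0.3, -0.3, 0.2]
gripper_width: 0.085
```

```bash
python3 -m inch '[{"x":0,"y":0,"z":-0.6,"yaw":0},{"x":0,"y":0,"z":-1,"yaw":0},{"x":0,"y":0,"z":-1,"yaw":0},{"x":0,"y":0,"z":-1,"yaw":0},{"x":0,"y":0,"z":-1,"yaw":0}]'
python3 -m inch '[{"x":0,"y":0,"z":-1,"yaw":0},{"x":0,"y":0,"z":-0.5,"yaw":0},{"x":0,"y":0,"z":0,"yaw":0},{"x":0,"y":0,"z":0,"yaw":0}]'
python3 - <<'E'
from h import *
ci=r.camera_info("wrist");im,d=r.capture("wrist")
q=proj(ci,[.5045,-.132,.058])[0].astype(int);x0,y0=max(q[0]-80,0),max(q[1]-75,0);print(x0,y0)
cv2.imwrite("pics/c3.png",cv2.resize(im[y0:y0+150,x0:x0+160],None,fx=4,fy=4,interpolation=cv2.INTER_CUBIC)[:,:,::-1])
E
```

```text
time_s: 6.33
tcp_pos: [0.5035, -0.1315, 0.1623]
eef_rot: [179.1, -0.5, -155.8]
contact_force: [0.7, -0.4, -0.7]
gripper_width: 0.0874
time_s: 6.67
tcp_pos: [0.5064, -0.1322, 0.2086]
eef_rot: [179.4, 0.1, -155.8]
contact_force: [-0.3, 0.2, -0.4]
gripper_width: 0.0879
232 148
```

View pics/c3.png

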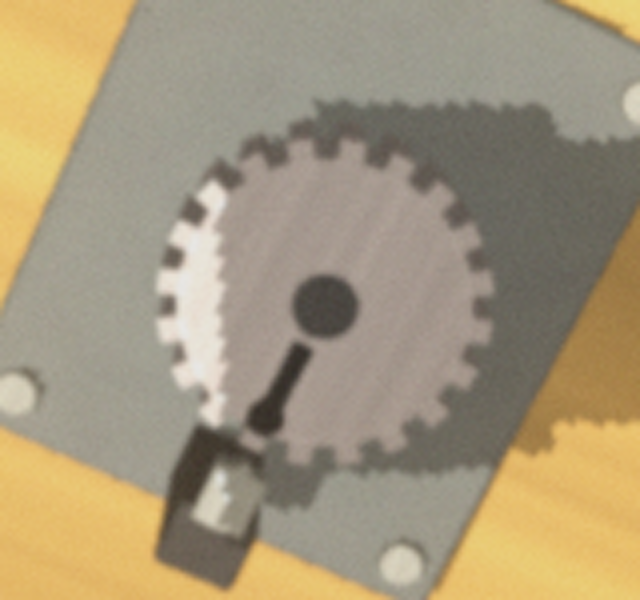

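The line runs from the axis (325,306) to the dot (265,417), an angle of 28.4°. The pointer direction is about 26–27° from the arm at (232,490) and the plate edges, so the error is about 2°. The gripper is clear.

```bash
python3 - <<'E'
from h import *
t=np.load("pics/top.npz")["im"];im,_=r.capture("top")
w=lambda a:a[195:240,200:245].astype(int)
print("plain wheel diff",np.abs(w(im)-w(t)).mean(), r.get_state()["contact_force"],np.abs(r.get_state()["qd"]).max())
print(r.close_job())
E
```

```text
plain wheel diff 38.153744855967076 [ 0.83183691 -0.43071649  0.1328187 ] 0.9144678192546583
the job is handed in; nothing more can be done
None
```

I gripped the toothed pulley across its rim, turned it about 49° anticlockwise, let go and lifted clear. The job was handed in at about 7 s.

- **Alignment:** the close-up after release shows the engraved line about 2° from the pointer direction, against a limit of 10°.
- **Contact:** force was near zero and the arm was almost still at about 0.21 m height when I handed in.
- **Smooth wheel (not confirmed):** my last check compared top-view pixels around this wheel and differed strongly (mean 38 grey levels). I think the arm or its shadow was over that patch, but I handed in within the same script and didn't view the picture. The tool never went near that wheel: its axis is about 0.28 m away, and no unexpected contact force showed up.
- **Height (disagreed):** two-view triangulation put the pulley top at 67 mm, while depth and the given value both said 58 mm. I used 58 mm, and the grip closed at 59.5 mm on the 60 mm pulley.

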